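# Set the hinge gap of a folding book cradle with a spacer

## Robot

A 6-joint arm with a two-finger parallel gripper is mounted at the origin on the work surface; the furniture and walls round the work are solid. World frame = base frame: x ahead of the robot, y to its left, z up, the work surface at z = 0. Lengths are in m, angles in rad, forces in N, time in s.
With the tool pointing down it reaches from about 0.35 to 0.725 m from the base axis. Payload 4.3 kg.
Tool frame: the origin (TCP) lies at the very end of the fingers, on their centre line; the grasp point (between the pads) lies 19 mm behind it (pinch_z is the distance from the TCP to the grasp point, in m); z points along the fingers, y is the line along which they close (so a half turn about z gives the same grasp; the last joint's range is limited). The gripper opens to 85 mm and grips with 20 to 120 N. Pads are 22 mm wide; open, the fingers measure 114 mm over their backs; the gripper's body (76 mm by 85 mm) begins 54 mm behind the grasp point. The pads swing forward as they close: fully open they stand 13 mm farther back than shut.
Start: joints at [1.08, 0.377, 0.081, 1.274, 0, 1.46], TCP at [0.214, 0.534, 0.231] pointing down, gripper open.
Joint ranges: [-2.72, 2.72], [-0.84, 1.66], [-1.02, 1.22], [-1.77, 2.12], [-1.37, 1.28], [-3.14, 3.14]. Speed limits (rad/s): [2.57, 2.57, 3.14, 3.14, 3.14, 3.14].

## Interface

Orientations are given as a 3x3 rotation matrix whose columns are the frame's x, y, z axes.
In Python, from bench import * gives the robot as it stands.
- The arm moves only by the tool play_rows, never from a script. Its argument "series" is a list of rows, each an object of numbers: "tx", "ty", "tz": the shift along the tool's x, y, z in fractions of the full range, 1 being 100 cm; "rx", "ry", "rz": the turn, a rotation vector about the tool's x, y, z in a scale on which 1.0 is pi/2 rad; "jaw": the finger opening in m, from 0 to 0.0854. A call has 1 to 20 rows; each row is the pose to reach, as a shift and turn from the pose commanded when the call began, along the tool's axes at that moment; what a row does not reach only later rows make up. A row lasts 1/8 s, in which the tool goes at most 62.5 mm and 10.7 degrees, less where a joint would pass 70% of its speed; a pose out of reach is approached as far as the arm can. A shift or turn number past 1, either way, is cut back to 1. A call with a gripper value outside its range is refused whole. The fingers move at their own pace and stop on an object; "force" is the grip in N (left out, the last holds). Time passes only in rows, so rows that repeat a pose let the fingers close. It gives the time, the measured TCP pose, the force, the opening and the grip force at its end, in the units of the state.
- get_state(): the state, without advancing time (a new reading comes with each control period).
- read_camera(name): name is "scene" or "top"; returns the picture (384x512x3 uint8, blue, green, red); there is no depth.
- calibration(name): a dict with "vfov" (degrees; the focal length in pixels is half the picture's height over the tangent of half this angle, whatever the lens; pixels are square), "cx", "cy" (the principal point, pixels), "k1" (the pictures are not rectified: a ray, as slopes to the right and down, at radius r is drawn at 1 + k1 r^2 times it, then the intrinsics apply), "R" (3x3) and "t" (3): a world point X has camera coordinates R X + t. Camera axes: x right, y down, z forward; pixel columns grow to the right and rows downward; lengths in m; the calibration is good to about 2 mm. A picture is of the moment at which its call begins. calibration takes no time and is no camera call.
- job_done(): hands the job in; it is judged then, once.
The state is a dict: "time": time; "joint_positions": joint angles; "qvel": joint speeds; "joint_torque": joint torques, N m; "tcp_pos": TCP position; "tool_rot": TCP orientation; "wrist_force": force on the tool from outside, world axes, zero at the start; "moment": the same for the moment, N m; "opening": finger opening in m; "gripper_force": force on a finger pad.
Only numpy, scipy, OpenCV 4.12 (cv2) and the standard library are available. Lean on these libraries where they do the work, as an engineer would, in place of code of your own. Each camera call takes 0.05 s, during which the arm holds its last target. There are 200 camera calls.

## Task

The parts of a folding wooden book cradle lie on a glue-up board: a fixed centre strip, a fixed wide panel on one side of it and a loose narrow panel on the other. Take the brass spacer out of its rack, stand it fully down on the board, upright and about midway along the strip, in whichever of the two gaps beside the strip is wide enough for it (do not force it into the tight one), and let go of it. Then push the loose panel with the fingers towards the strip until the spacer is trapped tight and panel, spacer and strip lie flush along one another, and finish while still holding the panel firmly pressed there (a steady push of about 10 N); leave the other things on the table alone.

Things in the scene. Friction and masses are not known exactly. Their poses are not given: they have to be found in the camera images.
- board: grey painted glue-up board with four brass screws, fixed to the table, 160 (its x) x 230 (its y) x 10 mm thick; origin at the centre of its underside, z up. The strip and both panels lie on its top, 10 mm above the table, side by side along its y
- strip: dark wooden centre strip fixed along the middle of the board, 130 (x) x 20 (y) x 12 mm high; origin at the centre of its underside (on the board's top), axes as the board's. The gaps are on its +y and -y sides
- wide_panel: dark wooden panel with four steel screws, fixed, 130 (x) x 90 (y) x 12 mm high, origin at the centre of its underside; on either side of the strip, leaving a tight gap of 2 to 8 mm, too narrow for the spacer
- loose_panel: light-coloured wooden panel, loose, 120 g, 130 (x) x 60 (y) x 12 mm high, origin at the centre of its underside; lies on the board on the other side of the strip, a little askew (up to 0.05 rad), leaving a gap of about 20 mm (17 to 23 mm at its middle). Once set, its long side is parallel to the strip with 10 mm between
- spacer: brass spacer, loose, 160 g: a bar 90 (its x) x 10 (its y, the thickness) x 18 mm high with an upright grip plate 36 (x) x 10 (y) mm in its middle that rises to 58 mm over the underside; origin at the centre of the underside, z up. Stands upright in the rack's slot at the start, its foot 8 mm above the table; grip the plate across its 10 mm thickness from above
- rack: wooden rack fixed to the table, 120 (x) x 46 (y) x 24 mm high, origin at the centre of its underside; slot along its x, 13 mm wide and 16 mm deep, open at the top
- weight_0: turned grey paper weight, diameter 48, 46 mm high, a bystander; origin at the centre of its underside
- paste_pot: small white pot, 65 x 68 x 44 mm high, a bystander; origin at the centre of its underside
Things that resemble listed ones, but are neither listed nor needed, are in the scene too. Leave any pink look-alike of the spacer alone.

How it is judged:
On the way:
1. the spacer stands fully down on the board, upright, in the gap between the strip and the loose panel, within 30 mm of midway along the strip, and is let go (z of spacer in the frame of strip between -0.003 and 0.003 m and x of spacer in the frame of strip between -0.03 and 0.03 m and angle between spacer's own z axis and vertical below 0.08 rad and (y of spacer in the frame of strip between 0.012 and 0.03 m or y of spacer in the frame of strip between -0.03 and -0.012 m) and contact force between the fingers and spacer below 0.1 N), for 0.2 s.
At the end, for the whole second after the job is handed in: fingers press the loose panel (2 to 60 N) and touch no spacer; spacer squeezed over 1.5 N each side, down within 3 mm, upright 0.08 rad, midway within 30 mm; panel and spacer parallel to strip within 0.03 rad, gap 10 mm within 2.5 mm, panel flat, ends level within 30 mm (z of spacer in the frame of strip between -0.003 and 0.003 m and x of spacer in the frame of strip between -0.03 and 0.03 m and angle between spacer's own z axis and vertical below 0.08 rad and (y of spacer in the frame of strip between 0.0125 and 0.0175 m or y of spacer in the frame of strip between -0.0175 and -0.0125 m) and (y of loose_panel in the frame of strip between 0.0475 and 0.0525 m or y of loose_panel in the frame of strip between -0.0525 and -0.0475 m) and z of loose_panel in the frame of strip below 0.003 m and angle between loose_panel's own z axis and vertical below 0.05 rad and x of loose_panel in the frame of strip between -0.03 and 0.03 m and angle between the x axis of each of loose_panel, spacer and the x axis of strip, either way round below 0.03 rad and contact force between the fingers and loose_panel between 2 and 60 N and contact force between spacer and loose_panel above 1.5 N and contact force between spacer and strip above 1.5 N and contact force between the fingers and spacer below 0.1 N and linear speed of loose_panel below 0.01 m/s); the arm keeps its last pose, push and grip.
It fails at once if the spacer is forced against the fixed wide panel (over 15 N) (contact force between spacer and wide_panel above 15 N).
It fails at once if a bystander is shifted by more than 20 mm (distance of any of weight_0, paste_pot from where it was at the start of the episode above 0.02 m).
It also fails if it takes over 54 s, if anything falls off the work surface, if the arm or the gripper's body presses on something with over 40 N, if the wrist force passes 120 N, or if a joint passes its speed limit or range.

## Working session

There is one attempt and no reset: what is moved stays moved. The work goes in short steps, Python scripts to look and compute and a tool call to move; the robot and the scene stay as the last step left them, time stands still between calls to the robot, and variables do not carry over. Pictures are saved under pics/ and viewed, at most 10 in all, crops included, and the job is handed in when it is done.

Besides the shell and the picture viewer there is one more tool, called after "Request:" in YAML: its name, and indented under it one key for each argument. play_rows: Moves the arm, as the interface text tells. Its arguments: {"type":"object","properties":{"series":{"type":"array"},"force":{"type":"number"}},"required":["series"]}

```bash
mkdir -p pics; cat > h.py <<'E'
import numpy as np,cv2
from bench import *
def K(n):
    c=calibration(n); f=192/np.tan(np.radians(c["vfov"])/2); return c,f
def proj(n,X):
    c,f=K(n); p=np.atleast_2d(X)@np.array(c["R"]).T+np.array(c["t"]); s=p[:,:2]/p[:,2:]
    s=s*(1+c["k1"]*(s**2).sum(1,keepdims=True)); return s*f+[c["cx"],c["cy"]]
def ray(n,uv):
    c,f=K(n); d=(np.atleast_2d(uv)-[c["cx"],c["cy"]])/f; s=d.copy()
    for _ in range(20): s=d/(1+c["k1"]*(s**2).sum(1,keepdims=True))
    R=np.array(c["R"]); o=-R.T@np.array(c["t"]); return o,np.c_[s,np.ones(len(s))]@R
def at(n,uv,z):
    o,d=ray(n,uv); return o+d*((z-o[2])/d[:,2:])
def tri(a,b):
    A=[];B=[]
    for n,uv in(("scene",a),("top",b)):
        o,d=ray(n,uv); d=d[0]/np.linalg.norm(d[0]); P=np.eye(3)-np.outer(d,d); A.append(P);B.append(P@o)
    X=np.linalg.lstsq(np.vstack(A),np.hstack(B),rcond=None)[0]; return X
E
python3 - <<'E'
from h import *
for n in("scene","top"):
    i=read_camera(n); cv2.imwrite(f"pics/{n}0.png",i); cv2.imwrite(f"pics/{n}0b.png",cv2.resize(i,(800,600),interpolation=cv2.INTER_CUBIC))
    c,f=K(n); print(n,f,c["k1"],-np.array(c["R"]).T@c["t"],np.array(c["R"])[2])
s=get_state(); print(s["tcp_pos"],s["tool_rot"],s["wrist_force"],s["time"])
E
```

```text
scene 368.2638445658333 -0.09413091550590415 [-0.16283343 -0.58775353  0.66317251] [ 0.62545208  0.51499997 -0.58616101]
top 424.0226869468716 -0.1445217031412787 [ 0.35910058 -0.03884464  1.49785524] [ 0.0889472   0.00459769 -0.99602573]
[0.21341793 0.53328162 0.23043821] [[-9.28357694e-01  3.71686941e-01 -9.00045991e-04]
 [ 3.71687965e-01  9.28356251e-01 -1.65158751e-03]
 [ 2.21689812e-04 -1.86780024e-03 -9.99998231e-01]] [-0.48893267 -0.29690769 -0.46597739] 0.1
```

View pics/scene0b.png

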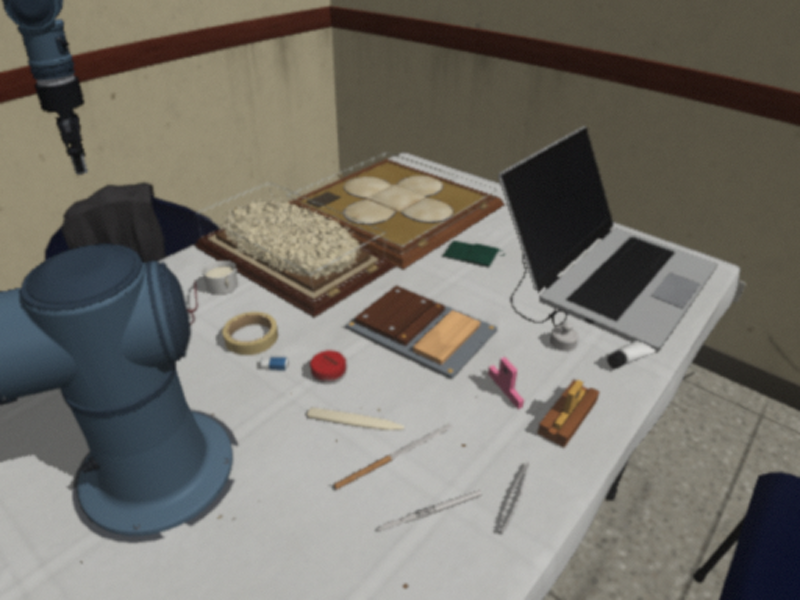

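View pics/top0b.png

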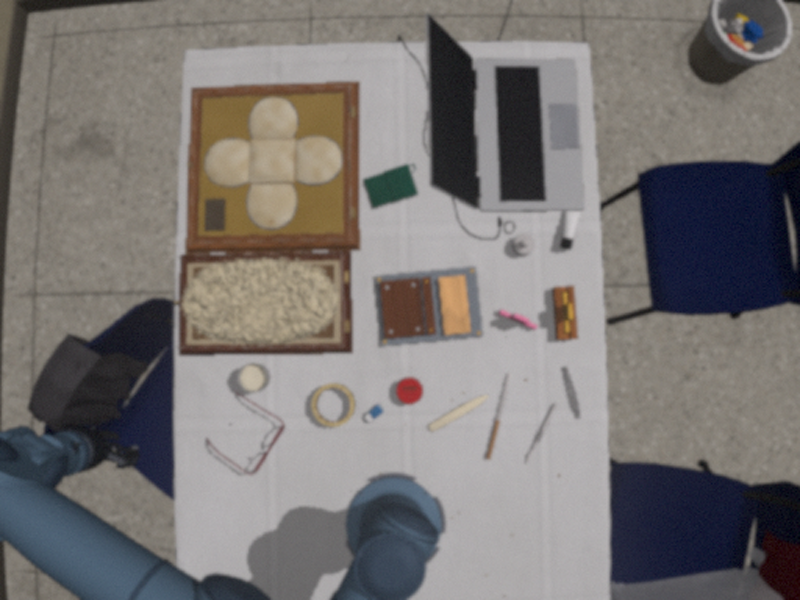

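The brass spacer sits in the wooden rack at scene (570,412) and top (565,312) in the 800-px views. The look-alike is the pink one at scene (507,383) and top (518,320), which I'll leave alone. The only brass-coloured part standing in a rack is the first one, so that's the one that fits. I'll confirm it in an enlarged crop.

```bash
python3 - <<'E'
from h import *
for n in("scene","top"):
    i=np.mean([read_camera(n).astype(float) for _ in range(6)],0); np.save(f"pics/{n}1.npy",i); cv2.imwrite(f"pics/{n}1.png",i)
def crop(n,u0,v0,w,h,s):
    i=cv2.imread(f"pics/{n}1.png")[v0:v0+h,u0:u0+w]; i=cv2.resize(i,None,fx=s,fy=s,interpolation=cv2.INTER_CUBIC)
    for k in range(0,w,10): cv2.line(i,(int((k+.5)*s),0),(int((k+.5)*s),8 if k%50 else 16),(0,255,0),1)
    for k in range(0,h,10): cv2.line(i,(0,int((k+.5)*s)),(8,int((k+.5)*s)),(0,255,0),1)
    return i
a=crop("top",235,166,135,60,5.9); cv2.imwrite("pics/c_top.png",a)
b=crop("scene",220,180,170,108,4.7); cv2.imwrite("pics/c_scene.png",b); print(a.shape,b.shape)
E
```

```text
(354, 796, 3) (508, 799, 3)[ WARN:0@5.325] global loadsave.cpp:1063 imwrite_ Unsupported depth image for selected encoder is fallbacked to CV_8U.
```

View pics/c_top.png

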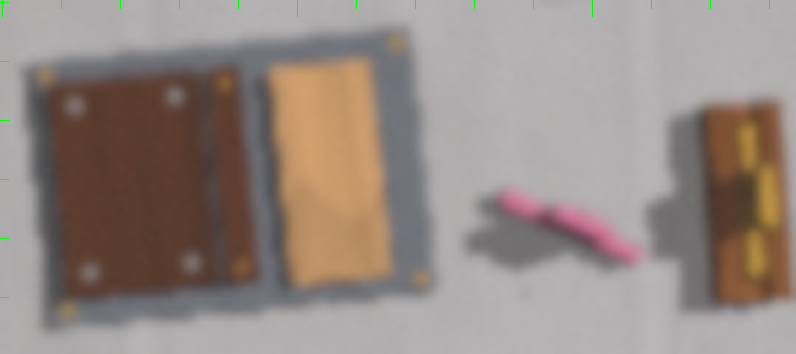

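View pics/c_scene.png

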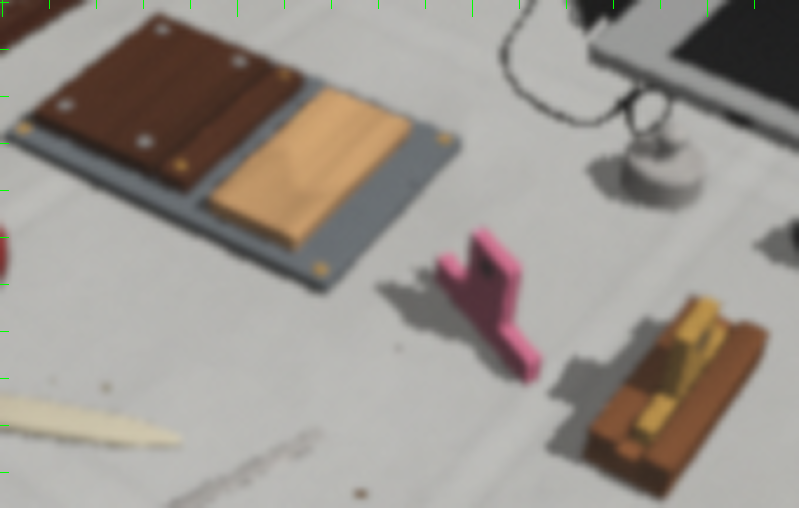

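The crops confirm it: the brass spacer is upright in the rack (top crop (757,200), scene crop (690,360)). The pink one stands free on the table. The light loose panel is on the right of the strip, the wide gap lies between them, and the tight gap is on the left.

```bash
cat > fit.py <<'E'
from h import *
from scipy.optimize import least_squares
def T(l): return (np.array(l,float)+.5)/5.9-.5+[235,166]
def S(l): return (np.array(l,float)+.5)/4.7-.5+[220,180]
# corner order in local (x along world +x-ish, y along +y-ish): signs
def fit(name,lx,ly,zt,top,scene,x0):
    k=lambda d:np.array([[a*lx/2,b*ly/2] for a,b in d])
    def res(p):
        c,s=np.cos(p[2]),np.sin(p[2]); r=[]
        for n,d,f in(("top",top,T),("scene",scene,S)):
            if not d: continue
            q=k(d)@np.array([[c,s],[-s,c]])+p[:2]
            r.append((proj(n,np.c_[q,np.full(len(q),p[3])])-f(list(d.values()))).ravel())
        return np.hstack(r)
    o=least_squares(res,[*x0,0,zt]); o2=least_squares(lambda p:res([*p,zt]),o.x[:3])
    print(name,"free",o.x.round(4),"fixed z",o2.x.round(4),"rms px",np.sqrt((o2.fun**2).mean()).round(2)); print(o2.fun.round(1)); return o2.x
if __name__=="__main__":
    P,N=1,-1
    fit("board",.16,.23,.01,{(P,P):(25,68),(P,N):(408,30),(N,N):(433,292),(N,P):(47,325)},{(N,P):(8,135),(N,N):(323,290),(P,N):(460,143)},(.55,-.05))
    fit("loose",.13,.06,.022,{(P,P):(268,68),(P,N):(372,60),(N,N):(391,275),(N,P):(293,285)},{(N,P):(210,199),(N,N):(295,243),(P,N):(412,126),(P,P):(328,87)},(.55,-.1))
    fit("rack",.12,.046,.024,{(P,P):(706,106),(P,N):(779,101),(N,N):(790,298),(N,P):(718,304)},{(N,P):(590,430),(P,N):(768,333)},(.55,-.3))
    for z,c in((.066,[(767,196)]),(.026,[(748,122),(758,278)])): print(at("top",T(c),z))
    w=at("top",T([(52,82),(67,298),(238,70),(258,280)]),.022); print("wide/strip",w)
    print("plate tri",tri(S([(697,320)]),T([(767,196)])))
E
python3 fit.py
```

```text
board free [ 0.4891 -0.0852  0.0762  0.005 ] fixed z [ 0.4873 -0.0863  0.075 ] rms px 0.7
[ 0.5 -0.7  0.3  0.   0.5  0.6  0.6  0.8 -1.4 -0.8 -0.  -0.7  0.7 -0.9]
loose free [ 0.49   -0.1451  0.0775  0.0194] fixed z [ 0.4889 -0.1457  0.0782] rms px 0.39
[ 0.5  0.3 -0.1  0.1  0.4  0.5 -0.1  0.4 -0.5 -0.2  0.4 -0.7  0.2 -0.8
  0.1 -0. ]
rack free [ 0.4687 -0.3946  0.0421  0.0216] fixed z [ 0.4678 -0.3946  0.0431] rms px 0.43
[-0.3 -0.2  0.1 -0.1  0.9  0.5  0.2  0.3 -0.6 -0.4  0.4 -0.5]
[[ 0.46842055 -0.39477939  0.066     ]]
[[ 0.51587159 -0.39479202  0.026     ]
 [ 0.42278109 -0.39765495  0.026     ]]
wide/strip [[ 0.54565782  0.01965007  0.022     ]
 [ 0.41717895  0.01208013  0.022     ]
 [ 0.55132334 -0.09102661  0.022     ]
 [ 0.42629053 -0.10076782  0.022     ]]
plate tri [ 0.46832926 -0.39476662  0.06469184]
```

```bash
cat > go.py <<'E'
from h import *
from scipy.spatial.transform import Rotation as Ro
def go(*targets):
    s=get_state(); p=np.array(s["tcp_pos"]); R=np.array(s["tool_rot"])
    print("now",p.round(4),"F",np.round(s["wrist_force"],2),"op",round(s["opening"],4),"t",round(s["time"],2),"yaw_y",round(np.degrees(np.arctan2(R[1,1],R[0,1])),2))
    for x,y,z,a in targets: # a: tool x axis angle offset = yaw of object; tool y along +y object, tool x along -x
        c,q=np.cos(a),np.sin(a); G=np.array([[-c,-q,0],[-q,c,0],[0,0,-1]])
        print(np.round(R.T@(np.array([x,y,z])-p),4),Ro.from_matrix(R.T@G).as_rotvec().round(4))
E
python3 -c "
from go import *
go((.45,.1,.23,.04),(.469,-.395,.15,.04))"
```

```text
now [0.2137 0.5339 0.2314] F [-0.49  0.   -0.52] op 0.0855 t 0.7 yaw_y 68.18
[-0.3806 -0.315   0.0013] [ 2.000e-04  0.000e+00 -4.208e-01]
[-0.5822 -0.7675  0.0812] [ 2.000e-04  0.000e+00 -4.208e-01]
```

Units first: turns go in shares of pi/2 rad. So -0.42 rad / 1.5708 = -0.2674.

Request:
play_rows:
  series:
    - {"tx": -0.19,"ty": -0.157,"tz": 0,"rz": -0.1337,"jaw": 0.06}
    - {"tx": -0.19,"ty": -0.157,"tz": 0,"rz": -0.1337,"jaw": 0.06}
    - {"tx": -0.19,"ty": -0.157,"tz": 0,"rz": -0.1337,"jaw": 0.06}
    - {"tx": -0.19,"ty": -0.157,"tz": 0,"rz": -0.1337,"jaw": 0.06}
    - {"tx": -0.38,"ty": -0.315,"tz": 0,"rz": -0.2674,"jaw": 0.06}
    - {"tx": -0.38,"ty": -0.315,"tz": 0,"rz": -0.2674,"jaw": 0.06}
    - {"tx": -0.38,"ty": -0.315,"tz": 0,"rz": -0.2674,"jaw": 0.06}
    - {"tx": -0.38,"ty": -0.315,"tz": 0,"rz": -0.2674,"jaw": 0.06}
    - {"tx": -0.38,"ty": -0.315,"tz": 0,"rz": -0.2674,"jaw": 0.06}
    - {"tx": -0.48,"ty": -0.541,"tz": 0,"rz": -0.2674,"jaw": 0.06}
    - {"tx": -0.48,"ty": -0.541,"tz": 0,"rz": -0.2674,"jaw": 0.06}
    - {"tx": -0.48,"ty": -0.541,"tz": 0,"rz": -0.2674,"jaw": 0.06}
    - {"tx": -0.48,"ty": -0.541,"tz": 0,"rz": -0.2674,"jaw": 0.06}
    - {"tx": -0.582,"ty": -0.767,"tz": 0.08,"rz": -0.2674,"jaw": 0.06}
    - {"tx": -0.582,"ty": -0.767,"tz": 0.08,"rz": -0.2674,"jaw": 0.06}
    - {"tx": -0.582,"ty": -0.767,"tz": 0.08,"rz": -0.2674,"jaw": 0.06}
    - {"tx": -0.582,"ty": -0.767,"tz": 0.08,"rz": -0.2674,"jaw": 0.06}
    - {"tx": -0.582,"ty": -0.767,"tz": 0.08,"rz": -0.2674,"jaw": 0.06}
    - {"tx": -0.582,"ty": -0.767,"tz": 0.08,"rz": -0.2674,"jaw": 0.06}

```text
$.series[0]: bad value
```

```bash
python3 -c "
from go import *
go((.469,-.395,.09,.04),(.469,-.395,.034,.04))"
```

```text
now [0.2137 0.5339 0.2314] F [-0.49  0.   -0.52] op 0.0855 t 0.7 yaw_y 68.18
[-0.5822 -0.7675  0.1412] [ 2.000e-04  0.000e+00 -4.208e-01]
[-0.5822 -0.7675  0.1972] [ 2.000e-04  0.000e+00 -4.208e-01]
```

Scaled: -0.21 rad / 1.5708 = -0.1337.

Request:
play_rows:
  series:
    - {"tx": -0.19,"ty": -0.157,"tz": 0,"rx": 0,"ry": 0,"rz": -0.1337,"jaw": 0.06}

```text
time: 0.82
tcp_pos: [0.2423, 0.4829, 0.231]
tool_rot: [[-0.982, 0.189, 0.001], [0.189, 0.982, 0.002], [-0.0, 0.002, -1.0]]
wrist_force: [1.3, -0.6, 0.4]
opening: 0.0696
gripper_force: 0.0
```

Request:
play_rows:
  series:
    - {"tx": 0,"ty": 0,"tz": 0,"rx": 0,"ry": 0,"rz": 0,"jaw": 0.06}
    - {"tx": 0,"ty": 0,"tz": 0,"rx": 0,"ry": 0,"rz": 0,"jaw": 0.06}

```text
time: 1.08
tcp_pos: [0.2429, 0.4812, 0.2317]
tool_rot: [[-0.98, 0.2, 0.0], [0.2, 0.98, 0.001], [0.0, 0.001, -1.0]]
wrist_force: [-0.0, 0.2, -0.2]
opening: 0.0602
gripper_force: 0.0
```

```bash
python3 -c "
from go import *
go((.45,.1,.23,.04),(.469,-.395,.15,.04))"
```

```text
now [0.2429 0.4812 0.2317] F [-0.01  0.18 -0.16] op 0.0602 t 1.07 yaw_y 78.45
[-0.2792 -0.332   0.0013] [ 0.0009  0.     -0.2415]
[-0.3969 -0.8132  0.0809] [ 0.0009  0.     -0.2415]
```

Scaled: 0.001 rad / 1.5708 = 0.0006.

Request:
play_rows:
  series:
    - {"tx": -0.279,"ty": -0.332,"tz": 0,"rx": 0.0006,"ry": 0,"rz": -0.1541,"jaw": 0.06}
    - {"tx": -0.279,"ty": -0.332,"tz": 0,"rx": 0.0006,"ry": 0,"rz": -0.1541,"jaw": 0.06}
    - {"tx": -0.279,"ty": -0.332,"tz": 0,"rx": 0.0006,"ry": 0,"rz": -0.1541,"jaw": 0.06}
    - {"tx": -0.279,"ty": -0.332,"tz": 0,"rx": 0.0006,"ry": 0,"rz": -0.1541,"jaw": 0.06}
    - {"tx": -0.279,"ty": -0.332,"tz": 0,"rx": 0.0006,"ry": 0,"rz": -0.1541,"jaw": 0.06}
    - {"tx": -0.279,"ty": -0.332,"tz": 0,"rx": 0.0006,"ry": 0,"rz": -0.1541,"jaw": 0.06}
    - {"tx": -0.279,"ty": -0.332,"tz": 0,"rx": 0.0006,"ry": 0,"rz": -0.1541,"jaw": 0.06}
    - {"tx": -0.397,"ty": -0.813,"tz": 0.08,"rx": 0.0006,"ry": 0,"rz": -0.1541,"jaw": 0.06}
    - {"tx": -0.397,"ty": -0.813,"tz": 0.08,"rx": 0.0006,"ry": 0,"rz": -0.1541,"jaw": 0.06}
    - {"tx": -0.397,"ty": -0.813,"tz": 0.08,"rx": 0.0006,"ry": 0,"rz": -0.1541,"jaw": 0.06}
    - {"tx": -0.397,"ty": -0.813,"tz": 0.08,"rx": 0.0006,"ry": 0,"rz": -0.1541,"jaw": 0.06}
    - {"tx": -0.397,"ty": -0.813,"tz": 0.08,"rx": 0.0006,"ry": 0,"rz": -0.1541,"jaw": 0.06}
    - {"tx": -0.397,"ty": -0.813,"tz": 0.08,"rx": 0.0006,"ry": 0,"rz": -0.1541,"jaw": 0.06}
    - {"tx": -0.397,"ty": -0.813,"tz": 0.08,"rx": 0.0006,"ry": 0,"rz": -0.1541,"jaw": 0.06}
    - {"tx": -0.397,"ty": -0.813,"tz": 0.08,"rx": 0.0006,"ry": 0,"rz": -0.1541,"jaw": 0.06}
    - {"tx": -0.397,"ty": -0.813,"tz": 0.08,"rx": 0.0006,"ry": 0,"rz": -0.1541,"jaw": 0.06}
    - {"tx": -0.397,"ty": -0.813,"tz": 0.08,"rx": 0.0006,"ry": 0,"rz": -0.1541,"jaw": 0.06}
    - {"tx": -0.397,"ty": -0.813,"tz": 0.08,"rx": 0.0006,"ry": 0,"rz": -0.1541,"jaw": 0.06}
    - {"tx": -0.397,"ty": -0.813,"tz": 0.08,"rx": 0.0006,"ry": 0,"rz": -0.1541,"jaw": 0.06}

```text
time: 3.45
tcp_pos: [0.4709, -0.3934, 0.152]
tool_rot: [[-0.999, -0.044, 0.0], [-0.044, 0.999, -0.001], [-0.0, -0.001, -1.0]]
wrist_force: [-0.4, -0.5, 0.1]
opening: 0.0598
gripper_force: 0.0
```

```bash
python3 -c "
from go import *
go((.469,-.395,.09,.04),(.469,-.395,.034,.04))"
```

```text
now [ 0.4709 -0.3934  0.152 ] F [-0.41 -0.45  0.08] op 0.0598 t 3.45 yaw_y 92.51
[ 0.002  -0.0014  0.062 ] [-0.0013  0.0004  0.0039]
[ 0.002  -0.0014  0.118 ] [-0.0013  0.0004  0.0039]
```

Scaled: -0.001 rad / 1.5708 = -0.0006.

Request:
play_rows:
  series:
    - {"tx": 0.002,"ty": -0.001,"tz": 0.05,"rx": -0.0006,"ry": 0,"rz": 0,"jaw": 0.06}
    - {"tx": 0.002,"ty": -0.001,"tz": 0.08,"rx": -0.0006,"ry": 0,"rz": 0,"jaw": 0.06}
    - {"tx": 0.002,"ty": -0.001,"tz": 0.1,"rx": -0.0006,"ry": 0,"rz": 0,"jaw": 0.06}
    - {"tx": 0.002,"ty": -0.001,"tz": 0.117,"rx": -0.0006,"ry": 0,"rz": 0,"jaw": 0.06}
    - {"tx": 0.002,"ty": -0.001,"tz": 0.117,"rx": -0.0006,"ry": 0,"rz": 0,"jaw": 0.03}
    - {"tx": 0.002,"ty": -0.001,"tz": 0.117,"rx": -0.0006,"ry": 0,"rz": 0,"jaw": 0.02}
    - {"tx": 0.002,"ty": -0.001,"tz": 0.117,"rx": -0.0006,"ry": 0,"rz": 0,"jaw": 0.015}
    - {"tx": 0.002,"ty": -0.001,"tz": 0.117,"rx": -0.0006,"ry": 0,"rz": 0,"jaw": 0.005}
    - {"tx": 0.002,"ty": -0.001,"tz": 0.117,"rx": -0.0006,"ry": 0,"rz": 0,"jaw": 0.005}
    - {"tx": 0.002,"ty": -0.001,"tz": 0.117,"rx": -0.0006,"ry": 0,"rz": 0,"jaw": 0.005}
    - {"tx": 0.002,"ty": -0.001,"tz": 0.117,"rx": -0.0006,"ry": 0,"rz": 0,"jaw": 0.005}
  force: 40

```text
time: 4.82
tcp_pos: [0.4691, -0.396, 0.0354]
tool_rot: [[-0.999, -0.042, 0.001], [-0.042, 0.999, -0.0], [-0.001, -0.0, -1.0]]
wrist_force: [0.9, 2.1, 5.3]
opening: 0.0093
gripper_force: 41.0
```

Request:
play_rows:
  series:
    - {"tx": 0,"ty": 0,"tz": -0.02,"rx": 0,"ry": 0,"rz": 0,"jaw": 0.005}
    - {"tx": 0,"ty": 0,"tz": -0.04,"rx": 0,"ry": 0,"rz": 0,"jaw": 0.005}
    - {"tx": 0,"ty": 0,"tz": -0.07,"rx": 0,"ry": 0,"rz": 0,"jaw": 0.005}
    - {"tx": 0,"ty": 0,"tz": -0.11,"rx": 0,"ry": 0,"rz": 0,"jaw": 0.005}
    - {"tx": 0,"ty": 0,"tz": -0.11,"rx": 0,"ry": 0,"rz": 0,"jaw": 0.005}
    - {"tx": 0,"ty": 0,"tz": -0.11,"rx": 0,"ry": 0,"rz": 0,"jaw": 0.005}

```text
time: 5.58
tcp_pos: [0.4679, -0.3956, 0.1432]
tool_rot: [[-0.999, -0.042, -0.001], [-0.042, 0.999, 0.001], [0.001, 0.001, -1.0]]
wrist_force: [-0.2, 0.3, -2.2]
opening: 0.0095
gripper_force: 40.1
```

```bash
python3 -c "
from go import *
go((.4885,-.106,.14,.075),(.4885,-.106,.08,.075))"
```

```text
now [ 0.4679 -0.3956  0.1432] F [-0.19  0.27 -2.17] op 0.0095 t 5.58 yaw_y 92.4
[-0.0327  0.2885  0.0034] [ 0.0009 -0.0011 -0.033 ]
[-0.0328  0.2884  0.0634] [ 0.0009 -0.0011 -0.033 ]
```

Scaled: -0.033 rad / 1.5708 = -0.021.

Request:
play_rows:
  series:
    - {"tx": -0.01,"ty": 0.06,"tz": 0,"rx": 0.0006,"ry": -0.0006,"rz": -0.0064,"jaw": 0.005}
    - {"tx": -0.02,"ty": 0.12,"tz": 0,"rx": 0.0006,"ry": -0.0006,"rz": -0.0127,"jaw": 0.005}
    - {"tx": -0.033,"ty": 0.18,"tz": 0,"rx": 0.0006,"ry": -0.0006,"rz": -0.021,"jaw": 0.005}
    - {"tx": -0.033,"ty": 0.24,"tz": 0,"rx": 0.0006,"ry": -0.0006,"rz": -0.021,"jaw": 0.005}
    - {"tx": -0.033,"ty": 0.27,"tz": 0,"rx": 0.0006,"ry": -0.0006,"rz": -0.021,"jaw": 0.005}
    - {"tx": -0.033,"ty": 0.288,"tz": 0.02,"rx": 0.0006,"ry": -0.0006,"rz": -0.021,"jaw": 0.005}
    - {"tx": -0.033,"ty": 0.288,"tz": 0.063,"rx": 0.0006,"ry": -0.0006,"rz": -0.021,"jaw": 0.005}
    - {"tx": -0.033,"ty": 0.288,"tz": 0.063,"rx": 0.0006,"ry": -0.0006,"rz": -0.021,"jaw": 0.005}
    - {"tx": -0.033,"ty": 0.288,"tz": 0.063,"rx": 0.0006,"ry": -0.0006,"rz": -0.021,"jaw": 0.005}

```text
time: 6.7
tcp_pos: [0.4888, -0.1068, 0.0813]
tool_rot: [[-0.997, -0.075, -0.0], [-0.075, 0.997, -0.0], [0.0, -0.0, -1.0]]
wrist_force: [-0.3, -0.6, -1.0]
opening: 0.0094
gripper_force: 40.2
```

```bash
python3 - <<'E'
from go import *
i=np.mean([read_camera("scene").astype(float) for _ in range(4)],0)
i=i[170:250,210:330].astype(np.uint8); i=cv2.resize(i,None,fx=6.5,fy=6.5,interpolation=cv2.INTER_CUBIC)
# overlay predicted spacer corners if placed: bar bottom footprint at z=.01 and current at tool
s=get_state();p=s["tcp_pos"];a=.075
L=np.array([[1,1],[1,-1],[-1,-1],[-1,1]])*[.045,.005]
q=L@np.array([[np.cos(a),np.sin(a)],[-np.sin(a),np.cos(a)]])+p[:2]
for z,c in((p[2]-.0274,(0,255,0)),(.010,(255,0,255)),(.022,(255,255,0))):
    u=((proj("scene",np.c_[q,np.full(4,z)])-[210,170]+.5)*6.5-.5).astype(int); cv2.polylines(i,[u],True,c,1)
cv2.imwrite("pics/hover.png",i)
go((.4885,-.106,.05,.075),(.4885,-.106,.038,.075))
E
```

```text
now [ 0.4905 -0.1074  0.0827] F [-0.13  0.67 -1.79] op 0.0092 t 6.9 yaw_y 94.27
[0.002  0.0017 0.0327] [-0.002   0.0034 -0.0005]
[0.002  0.0017 0.0447] [-0.002   0.0034 -0.0005]
```

View pics/hover.png

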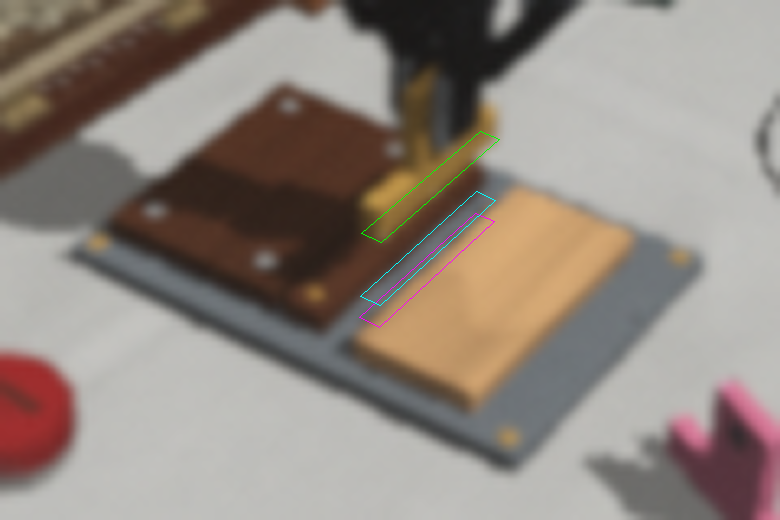

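```bash
python3 - <<'E'
from fit import *
a=at("scene",S([(303,77),(185,183)]),.022); b=at("scene",S([(328,87),(210,199)]),.022)
c=at("top",T([(238,70),(258,280)]),.022); d=at("top",T([(268,68),(293,285)]),.022)
for l in(a,b,c,d):
    m=np.polyfit(l[:,0],l[:,1],1); print(l.round(4)[:,:2].tolist(),"y at .489",np.polyval(m,.489).round(4),m[0].round(3))
# edges by colour profile across gap, averaged along, in both views
for n in("scene","top"):
    im=np.load(f"pics/{n}1.npy").astype(np.float32)
    t=np.arange(-.07,.0701,.001)-.0; w=np.arange(-.04,.041,.004)
    ys=np.arange(-.13,-.085,.001); out=[]
    for y in ys:
        X=np.c_[.489+w-.075*0,y+.075*w,np.full(len(w),.022)]
        u=proj(n,X).astype(np.float32); v=cv2.remap(im,u[:,0],u[:,1],cv2.INTER_LINEAR)
        out.append(v.mean(0).mean(0) if v.ndim==2 else v.mean((0,1)))
    print(n); print([f"{y:.3f}:"+"/".join(str(int(q)) for q in o) for y,o in zip(ys,out)][::1])
E
```

```text
[[0.5493, -0.0926], [0.4234, -0.1026]] y at .489 -0.0974 0.079
[[0.5511, -0.1106], [0.4218, -0.1224]] y at .489 -0.1163 0.092
[[0.5513, -0.091], [0.4263, -0.1008]] y at .489 -0.0959 0.078
[[0.5523, -0.1089], [0.423, -0.1214]] y at .489 -0.115 0.097
scene
['-0.130:108/156/198', '-0.129:107/155/198', '-0.128:107/155/197', '-0.127:106/154/196', '-0.126:106/153/195', '-0.125:105/152/194', '-0.124:105/151/193', '-0.123:104/150/192', '-0.122:103/149/191', '-0.121:102/148/189', '-0.120:101/146/186', '-0.119:100/144/183', '-0.118:99/140/177', '-0.117:97/135/170', '-0.116:96/129/160', '-0.115:95/122/148', '-0.114:95/115/136', '-0.113:96/110/124', '-0.112:98/107/115', '-0.111:101/105/109', '-0.110:103/104/105', '-0.109:104/103/102', '-0.108:104/102/100', '-0.107:101/99/98', '-0.106:97/95/96', '-0.105:90/90/92', '-0.104:82/83/88', '-0.103:73/75/84', '-0.102:64/68/81', '-0.101:55/62/78', '-0.100:49/56/75', '-0.099:44/53/75', '-0.098:41/51/75', '-0.097:39/50/76', '-0.096:38/50/77', '-0.095:38/51/79', '-0.094:38/51/80', '-0.093:38/52/81', '-0.092:38/52/82', '-0.091:38/52/82', '-0.090:38/52/83', '-
[... 298 characters left out ...]
'-0.120:98/140/181', '-0.119:96/136/176', '-0.118:94/132/170', '-0.117:92/126/161', '-0.116:89/119/150', '-0.115:87/112/139', '-0.114:85/105/128', '-0.113:84/99/117', '-0.112:83/93/107', '-0.111:83/89/98', '-0.110:85/87/93', '-0.109:88/87/90', '-0.108:91/89/89', '-0.107:95/91/91', '-0.106:99/95/93', '-0.105:104/98/97', '-0.104:107/101/99', '-0.103:108/103/102', '-0.102:109/104/103', '-0.101:108/103/104', '-0.100:105/102/104', '-0.099:101/98/104', '-0.098:95/94/103', '-0.097:89/90/102', '-0.096:82/85/100', '-0.095:75/80/99', '-0.094:68/75/98', '-0.093:62/71/97', '-0.092:57/68/96', '-0.091:54/65/95', '-0.090:51/63/94', '-0.089:49/62/94', '-0.088:48/62/94', '-0.087:48/61/94', '-0.086:47/61/94']
```

The hover view shows the held spacer over the gap. Its projected footprint (cyan, (361,296) to (495,201)) sits between the strip edge and the panel edge, so I'm descending.

Scaled: -0.004 rad / 1.5708 = -0.0025.

Request:
play_rows:
  series:
    - {"tx": 0.001,"ty": 0,"tz": 0.015,"rx": 0,"ry": 0,"rz": -0.0025,"jaw": 0.005}
    - {"tx": 0.001,"ty": 0,"tz": 0.025,"rx": 0,"ry": 0,"rz": -0.0025,"jaw": 0.005}
    - {"tx": 0.001,"ty": 0,"tz": 0.032,"rx": 0,"ry": 0,"rz": -0.0025,"jaw": 0.005}
    - {"tx": 0.001,"ty": 0,"tz": 0.037,"rx": 0,"ry": 0,"rz": -0.0025,"jaw": 0.005}
    - {"tx": 0.001,"ty": 0,"tz": 0.041,"rx": 0,"ry": 0,"rz": -0.0025,"jaw": 0.005}
    - {"tx": 0.001,"ty": 0,"tz": 0.043,"rx": 0,"ry": 0,"rz": -0.0025,"jaw": 0.005}
    - {"tx": 0.001,"ty": 0,"tz": 0.043,"rx": 0,"ry": 0,"rz": -0.0025,"jaw": 0.005}
    - {"tx": 0.001,"ty": 0,"tz": 0.043,"rx": 0,"ry": 0,"rz": -0.0025,"jaw": 0.005}

```text
time: 7.9
tcp_pos: [0.4885, -0.1069, 0.0385]
tool_rot: [[-0.997, -0.079, 0.001], [-0.079, 0.997, -0.001], [-0.001, -0.001, -1.0]]
wrist_force: [0.1, -0.4, -2.4]
opening: 0.0093
gripper_force: 40.4
```

No contact yet, so I'm easing down until it touches.

Request:
play_rows:
  series:
    - {"tx": 0,"ty": 0,"tz": 0.001,"rx": 0,"ry": 0,"rz": 0,"jaw": 0.005}
    - {"tx": 0,"ty": 0,"tz": 0.002,"rx": 0,"ry": 0,"rz": 0,"jaw": 0.005}
    - {"tx": 0,"ty": 0,"tz": 0.002,"rx": 0,"ry": 0,"rz": 0,"jaw": 0.005}
    - {"tx": 0,"ty": 0,"tz": 0.002,"rx": 0,"ry": 0,"rz": 0,"jaw": 0.005}

```text
time: 8.4
tcp_pos: [0.4886, -0.107, 0.0373]
tool_rot: [[-0.997, -0.079, 0.002], [-0.079, 0.997, -0.001], [-0.002, -0.001, -1.0]]
wrist_force: [-2.7, 1.0, 6.2]
opening: 0.0098
gripper_force: 41.6
```

Request:
play_rows:
  series:
    - {"tx": 0,"ty": 0,"tz": -0.001,"rx": 0,"ry": 0,"rz": 0,"jaw": 0.015}
    - {"tx": 0,"ty": 0,"tz": -0.001,"rx": 0,"ry": 0,"rz": 0,"jaw": 0.03}
    - {"tx": 0,"ty": 0,"tz": -0.001,"rx": 0,"ry": 0,"rz": 0,"jaw": 0.04}
    - {"tx": 0,"ty": 0,"tz": -0.001,"rx": 0,"ry": 0,"rz": 0,"jaw": 0.04}
    - {"tx": 0,"ty": 0,"tz": -0.001,"rx": 0,"ry": 0,"rz": 0,"jaw": 0.04}
    - {"tx": 0,"ty": 0,"tz": -0.001,"rx": 0,"ry": 0,"rz": 0,"jaw": 0.04}
    - {"tx": 0,"ty": 0,"tz": -0.03,"rx": 0,"ry": 0,"rz": 0,"jaw": 0.04}
    - {"tx": 0,"ty": 0,"tz": -0.08,"rx": 0,"ry": 0,"rz": 0,"jaw": 0.04}
    - {"tx": 0,"ty": 0,"tz": -0.11,"rx": 0,"ry": 0,"rz": 0,"jaw": 0.04}
    - {"tx": 0,"ty": 0,"tz": -0.11,"rx": 0,"ry": 0,"rz": 0,"jaw": 0.02}
    - {"tx": 0,"ty": -0.05,"tz": -0.11,"rx": 0,"ry": 0,"rz": 0,"jaw": 0.0}
    - {"tx": 0,"ty": -0.1,"tz": -0.11,"rx": 0,"ry": 0,"rz": 0,"jaw": 0.0}
    - {"tx": 0,"ty": -0.1,"tz": -0.11,"rx": 0,"ry": 0,"rz": 0,"jaw": 0.0}
    - {"tx": 0,"ty": -0.1,"tz": -0.11,"rx": 0,"ry": 0,"rz": 0,"jaw": 0.0}

```text
time: 10.15
tcp_pos: [0.4951, -0.2058, 0.1451]
tool_rot: [[-0.997, -0.078, -0.001], [-0.078, 0.997, 0.001], [0.001, 0.001, -1.0]]
wrist_force: [-0.5, 1.1, 0.2]
opening: -0.0002
gripper_force: 0.0
```

```bash
python3 - <<'E'
from go import *
print(np.round(get_state()["joint_positions"],3))
a=np.mean([read_camera("scene").astype(float) for _ in range(4)],0)[170:250,210:330].astype(np.uint8)
b=np.mean([read_camera("top").astype(float) for _ in range(4)],0)[166:226,235:325].astype(np.uint8)
np.save("pics/b.npy",b)
a=cv2.resize(a,None,fx=4,fy=4,interpolation=cv2.INTER_CUBIC); b=cv2.resize(b,(320*90//80,240*1),interpolation=cv2.INTER_CUBIC)
i=np.zeros((320,480+360,3),np.uint8)[:, :800]; i[:320,:480]=a; i[:240,480:800]=b[:,:320]
cv2.imwrite("pics/rel.png",i)
h=np.pi/2
go((.494,-.2075,.08,.078+h),(.494,-.2075,.08,.078-h),(.494,-.2075,.0145,.078+h))
E
```

```text
[-0.512  0.341 -0.199  1.032  0.    -0.591]
now [ 0.4961 -0.2059  0.1465] F [0.14 0.34 0.11] op 0.0001 t 10.55 yaw_y 94.58
[ 0.0023 -0.0013  0.0665] [-0.0016  0.     -1.5689]
[ 0.0023 -0.0013  0.0665] [0.     0.0016 1.5727]
[ 0.0024 -0.0013  0.132 ] [-0.0016  0.     -1.5689]
```

View pics/rel.png

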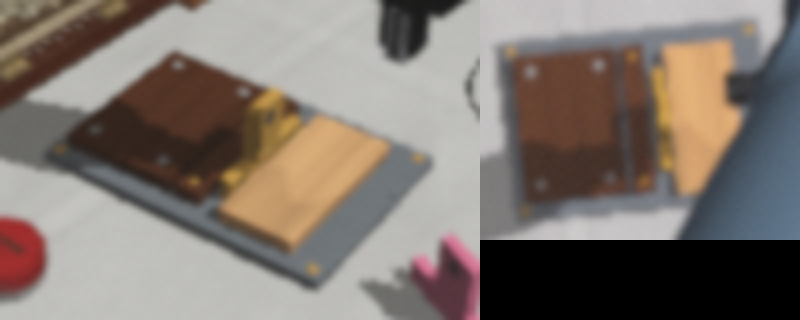

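The picture shows the spacer standing upright in the gap between the strip and the panel, at left view (255,145) and right view (663,120). Next I turn the closed fingers 90° and lower them beside the loose panel.

Scaled: 1.57 rad / 1.5708 = 0.9995.

Request:
play_rows:
  series:
    - {"tx": 0.002,"ty": -0.001,"tz": 0,"rx": 0,"ry": 0,"rz": 0.5093,"jaw": 0.0}
    - {"tx": 0.002,"ty": -0.001,"tz": 0,"rx": 0,"ry": 0,"rz": 0.5093,"jaw": 0.0}
    - {"tx": 0.002,"ty": -0.001,"tz": 0,"rx": 0,"ry": 0,"rz": 0.5093,"jaw": 0.0}
    - {"tx": 0.002,"ty": -0.001,"tz": 0,"rx": 0,"ry": 0,"rz": 0.5093,"jaw": 0.0}
    - {"tx": 0.002,"ty": -0.001,"tz": 0,"rx": 0,"ry": 0,"rz": 0.5093,"jaw": 0.0}
    - {"tx": 0.002,"ty": -0.001,"tz": 0.05,"rx": 0,"ry": 0.0006,"rz": 0.9995,"jaw": 0.0}
    - {"tx": 0.002,"ty": -0.001,"tz": 0.066,"rx": 0,"ry": 0.0006,"rz": 0.9995,"jaw": 0.0}
    - {"tx": 0.002,"ty": -0.001,"tz": 0.066,"rx": 0,"ry": 0.0006,"rz": 0.9995,"jaw": 0.0}
    - {"tx": 0.002,"ty": -0.001,"tz": 0.066,"rx": 0,"ry": 0.0006,"rz": 0.9995,"jaw": 0.0}
    - {"tx": 0.002,"ty": -0.001,"tz": 0.066,"rx": 0,"ry": 0.0006,"rz": 0.9995,"jaw": 0.0}
    - {"tx": 0.002,"ty": -0.001,"tz": 0.066,"rx": 0,"ry": 0.0006,"rz": 0.9995,"jaw": 0.0}
    - {"tx": 0.002,"ty": -0.001,"tz": 0.1,"rx": 0,"ry": 0.0006,"rz": 0.9995,"jaw": 0.0}
    - {"tx": 0.002,"ty": -0.001,"tz": 0.12,"rx": 0,"ry": 0.0006,"rz": 0.9995,"jaw": 0.0}
    - {"tx": 0.002,"ty": -0.001,"tz": 0.13,"rx": 0,"ry": 0.0006,"rz": 0.9995,"jaw": 0.0}
    - {"tx": 0.002,"ty": -0.001,"tz": 0.13,"rx": 0,"ry": 0.0006,"rz": 0.9995,"jaw": 0.0}
    - {"tx": 0.002,"ty": -0.001,"tz": 0.13,"rx": 0,"ry": 0.0006,"rz": 0.9995,"jaw": 0.0}

```text
time: 12.55
tcp_pos: [0.495, -0.2081, 0.0173]
tool_rot: [[-0.08, 0.997, 0.002], [0.997, 0.08, -0.001], [-0.001, 0.002, -1.0]]
wrist_force: [-0.6, 0.5, 0.2]
opening: 0.0002
gripper_force: 0.0
```

```bash
python3 - <<'E'
from go import *
h=np.pi/2
go((.494,-.2075,.0145,.078-h),(.489,-.1465,.0145,.078-h))
E
```

```text
now [ 0.495  -0.2081  0.0173] F [-0.56  0.54  0.21] op 0.0002 t 12.55 yaw_y 4.6
[ 0.0007 -0.001   0.0028] [0.0016 0.0012 0.0023]
[ 0.0619 -0.0011  0.0027] [0.0016 0.0012 0.0023]
```

Request:
play_rows:
  series:
    - {"tx": 0.005,"ty": -0.001,"tz": 0.002,"rx": 0,"ry": 0,"rz": 0,"jaw": 0.0}
    - {"tx": 0.01,"ty": -0.001,"tz": 0.002,"rx": 0,"ry": 0,"rz": 0,"jaw": 0.0}
    - {"tx": 0.014,"ty": -0.001,"tz": 0.002,"rx": 0,"ry": 0,"rz": 0,"jaw": 0.0}
    - {"tx": 0.017,"ty": -0.001,"tz": 0.002,"rx": 0,"ry": 0,"rz": 0,"jaw": 0.0}
    - {"tx": 0.019,"ty": -0.001,"tz": 0.002,"rx": 0,"ry": 0,"rz": 0,"jaw": 0.0}
    - {"tx": 0.02,"ty": -0.001,"tz": 0.002,"rx": 0,"ry": 0,"rz": 0,"jaw": 0.0}
    - {"tx": 0.021,"ty": -0.001,"tz": 0.002,"rx": 0,"ry": 0,"rz": 0,"jaw": 0.0}
    - {"tx": 0.022,"ty": -0.001,"tz": 0.002,"rx": 0,"ry": 0,"rz": 0,"jaw": 0.0}
    - {"tx": 0.023,"ty": -0.001,"tz": 0.002,"rx": 0,"ry": 0,"rz": 0,"jaw": 0.0}
    - {"tx": 0.024,"ty": -0.001,"tz": 0.002,"rx": 0,"ry": 0,"rz": 0,"jaw": 0.0}
    - {"tx": 0.024,"ty": -0.001,"tz": 0.002,"rx": 0,"ry": 0,"rz": 0,"jaw": 0.0}

```text
time: 13.92
tcp_pos: [0.4914, -0.1839, 0.0144]
tool_rot: [[-0.08, 0.997, 0.0], [0.997, 0.08, -0.0], [-0.0, 0.0, -1.0]]
wrist_force: [-1.0, 0.3, -0.6]
opening: 0.0
gripper_force: 0.2
```

Request:
play_rows:
  series:
    - {"tx": 0.001,"ty": 0,"tz": 0,"rx": 0,"ry": 0,"rz": 0,"jaw": 0.0}
    - {"tx": 0.002,"ty": 0,"tz": 0,"rx": 0,"ry": 0,"rz": 0,"jaw": 0.0}
    - {"tx": 0.003,"ty": 0,"tz": 0,"rx": 0,"ry": 0,"rz": 0,"jaw": 0.0}
    - {"tx": 0.004,"ty": 0,"tz": 0,"rx": 0,"ry": 0,"rz": 0,"jaw": 0.0}
    - {"tx": 0.005,"ty": 0,"tz": 0,"rx": 0,"ry": 0,"rz": 0,"jaw": 0.0}
    - {"tx": 0.005,"ty": 0,"tz": 0,"rx": 0,"ry": 0,"rz": 0,"jaw": 0.0}

```text
time: 14.68
tcp_pos: [0.491, -0.1788, 0.0144]
tool_rot: [[-0.08, 0.997, 0.0], [0.997, 0.08, -0.0], [-0.0, 0.0, -1.0]]
wrist_force: [0.0, -0.8, -1.4]
opening: 0.0001
gripper_force: 0.6
```

Request:
play_rows:
  series:
    - {"tx": 0.001,"ty": 0,"tz": 0,"rx": 0,"ry": 0,"rz": 0,"jaw": 0.0}
    - {"tx": 0.001,"ty": 0,"tz": 0,"rx": 0,"ry": 0,"rz": 0,"jaw": 0.0}
    - {"tx": 0.002,"ty": 0,"tz": 0,"rx": 0,"ry": 0,"rz": 0,"jaw": 0.0}
    - {"tx": 0.002,"ty": 0,"tz": 0,"rx": 0,"ry": 0,"rz": 0,"jaw": 0.0}
    - {"tx": 0.003,"ty": 0,"tz": 0,"rx": 0,"ry": 0,"rz": 0,"jaw": 0.0}
    - {"tx": 0.003,"ty": 0,"tz": 0,"rx": 0,"ry": 0,"rz": 0,"jaw": 0.0}

```text
time: 15.42
tcp_pos: [0.4911, -0.1772, 0.0147]
tool_rot: [[-0.079, 0.997, 0.001], [0.997, 0.079, -0.003], [-0.003, 0.0, -1.0]]
wrist_force: [-0.7, -5.5, -1.2]
opening: -0.0002
gripper_force: 2.7
```

Request:
play_rows:
  series:
    - {"tx": 0.0005,"ty": 0,"tz": 0,"rx": 0,"ry": 0,"rz": 0,"jaw": 0.0}
    - {"tx": 0.001,"ty": 0,"tz": 0,"rx": 0,"ry": 0,"rz": 0,"jaw": 0.0}
    - {"tx": 0.001,"ty": 0,"tz": 0,"rx": 0,"ry": 0,"rz": 0,"jaw": 0.0}
    - {"tx": 0.001,"ty": 0,"tz": 0,"rx": 0,"ry": 0,"rz": 0,"jaw": 0.0}
    - {"tx": 0.001,"ty": 0,"tz": 0,"rx": 0,"ry": 0,"rz": 0,"jaw": 0.0}

```text
time: 16.05
tcp_pos: [0.4911, -0.1771, 0.0149]
tool_rot: [[-0.079, 0.997, 0.001], [0.997, 0.079, -0.005], [-0.005, 0.0, -1.0]]
wrist_force: [-0.9, -7.0, -0.8]
opening: 0.0001
gripper_force: 3.8
```

```bash
python3 - <<'E'
from go import *
a=np.mean([read_camera("scene").astype(float) for _ in range(6)],0)[175:245,215:330].astype(np.uint8)
cv2.imwrite("pics/fin.png",cv2.resize(a,None,fx=6.5,fy=6.5,interpolation=cv2.INTER_CUBIC)); go()
E
```

```text
now [ 0.4912 -0.1771  0.0149] F [-0.82 -8.49 -1.24] op -0.0001 t 16.35 yaw_y 4.51
```

View pics/fin.png

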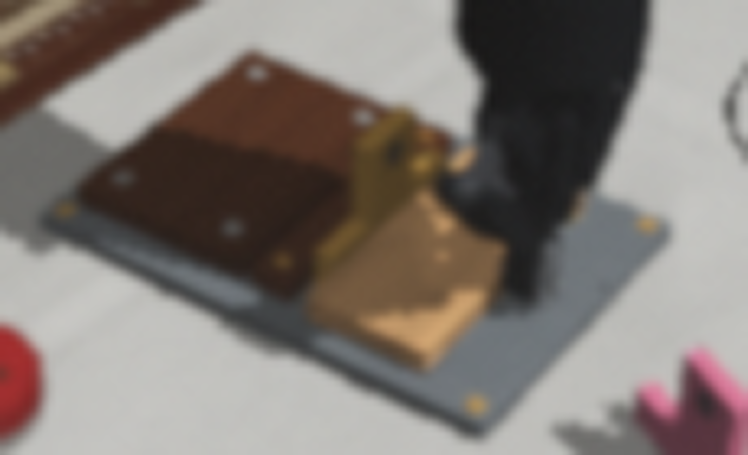

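The picture shows the spacer upright at (380,180), with the panel's edge from (315,285) to (430,190) closed up against it and the fingers at (520,270) on the panel's far side. I'm adding a little more push and letting it settle.

Request:
play_rows:
  series:
    - {"tx": 0.0006,"ty": 0,"tz": 0,"rx": 0,"ry": 0,"rz": 0,"jaw": 0.0}
    - {"tx": 0.0006,"ty": 0,"tz": 0,"rx": 0,"ry": 0,"rz": 0,"jaw": 0.0}
    - {"tx": 0.0006,"ty": 0,"tz": 0,"rx": 0,"ry": 0,"rz": 0,"jaw": 0.0}
    - {"tx": 0.0006,"ty": 0,"tz": 0,"rx": 0,"ry": 0,"rz": 0,"jaw": 0.0}
    - {"tx": 0.0006,"ty": 0,"tz": 0,"rx": 0,"ry": 0,"rz": 0,"jaw": 0.0}
    - {"tx": 0.0006,"ty": 0,"tz": 0,"rx": 0,"ry": 0,"rz": 0,"jaw": 0.0}
    - {"tx": 0.0006,"ty": 0,"tz": 0,"rx": 0,"ry": 0,"rz": 0,"jaw": 0.0}
    - {"tx": 0.0006,"ty": 0,"tz": 0,"rx": 0,"ry": 0,"rz": 0,"jaw": 0.0}

```text
time: 17.35
tcp_pos: [0.4911, -0.1771, 0.015]
tool_rot: [[-0.078, 0.997, 0.001], [0.997, 0.078, -0.006], [-0.006, 0.0, -1.0]]
wrist_force: [-0.2, -9.1, -0.3]
opening: -0.0002
gripper_force: 4.5
```

The push is steady at about 9 N and the position isn't moving, so I'm handing it in.

```bash
python3 -c "
from bench import *
print(job_done())"
```

```text
the job is handed in; nothing more can be done
None
```

I handed the job in at about 17 s of the 54 s allowed: the brass spacer stands in the wide gap, trapped between strip and panel, with the fingers still holding the panel at about 9 N; the hand-in gave no verdict back.

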